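# Push a stock carton into the corner of the shelf stop

## Task

Without gripping or lifting it, push the loose cardboard carton along the shelf into the corner between the long steel back stop and the upright steel divider plate that stands at one end of it: the carton ends with a long side flush along the back stop and one end up against the divider, on the divider's inner side (towards the middle of the stop). Keep the carton standing flat on the shelf, and leave the label roll, the tape roll and the black power adapter where they are.

Things in the scene. Friction and masses are not known exactly. Their poses are not given: they have to be found in the camera images.
- carton: Loose plain cardboard carton, 95 mm along x, 130 along y, 45 high, 0.25 to 0.5 kg; slides under 2 to 6 N. Origin: centre of its underside, on the surface z = 0. Long sides: faces x = +-47.5 mm; ends: faces y = +-65 mm. It starts on the -x (robot) side of the back stop, turned up to 0.45 rad from it, within 40 mm of its middle along y, 30 mm or more short of it.
- back_stop: Straight upright steel strip, fixed and rigid, 500 mm long along y, 8 thick along x, 40 high; origin: centre of its underside, z = 0. The carton goes against its front face (towards the robot), the plane x = -4 mm of this frame; a low flange lies behind it. Turned up to 0.25 rad about the vertical.
- divider: Upright steel plate, fixed and rigid, 120 mm long along x, 6 thick along y, 45 high; origin: centre of its underside, z = 0. It runs from the back stop's front face towards the robot, square to it, 220 mm left or right of the stop's middle (varies). Faces y = +-3 mm; axes parallel to the back stop's.
- label_roll: Bystander: loose roll of white paper labels lying flat, 80 mm in diameter, 50 mm high, 0.25 kg; origin at the centre of its underside. Stands in front of the back stop, 220 mm from its middle, at the end away from the divider.
- tape_roll: Bystander: loose roll of brown parcel tape lying flat, a ring 96 mm outside, 76 mm inside, 48 mm high; origin at the centre of its underside.
- adapter: Bystander: loose black power adapter brick, 95 mm along its x, 45 mm along its y, 30 mm high; origin at the centre of its underside.
Mind the look-alikes: they are no part of the job. Leave any pink or turquoise look-alike of the carton alone.

How it is judged:
By the outcome, as a careful person would: the job done as asked, in the order asked, and still so for the second after the job is handed in, with the robot touching nothing.
It also fails if it takes over 51 s, if anything falls off the work surface, if the arm or the gripper's body presses on something with over 40 N, if the wrist force passes 120 N, or if a joint passes its speed limit or range.

## Robot

A 7-joint arm with a two-finger parallel gripper is mounted at the origin on the work surface. World frame = base frame: x ahead of the robot, y to its left, z up, the work surface at z = 0. Lengths are in m, angles in rad, forces in N, time in s.
With the tool pointing down it reaches from about 0.425 to 0.875 m from the base axis. Payload 4.7 kg.
Tool frame: the origin (TCP) lies where the fingers leave the gripper's body, on its centre line; the fingertips stand 70 mm ahead of it and the grasp point (between the pads) lies 51 mm ahead of it; z points along the fingers, y is the line along which they close (so a half turn about z gives the same grasp; the last joint's range is limited). The gripper opens to 87 mm and grips with 3 to 60 N. Pads are 19 mm wide; open, the fingers measure 117 mm over their backs; the gripper's body (75 mm by 190 mm) begins 51 mm behind the grasp point.
Start: joints at [1.324, 0.321, -0.07, 1.45, 0.023, 1.371, -0.057], TCP at [0.168, -0.628, 0.292] pointing down, gripper open.
Joint ranges: [-2.86, 2.86], [-0.3, 2.09], [-1.38, 1.24], [0.06, 2.45], [-1.56, 4.7], [0.09, 2.05], [-2.69, 2.69]. Speed limits (rad/s): [2.57, 2.57, 3.14, 3.14, 3.14, 3.14, 3.14].

## Interface

Orientations are given as a rotation vector (axis times angle).
In Python, from bench import get_state, get_image, get_calibration, close_job gives the robot as it stands.
- The arm moves only by the tool send_rows, never from a script. Its argument "rows" is a list of rows, each an object of numbers: "hand": the finger opening in mm, from 0 to 87; "x", "y", "z": the shift along the world's x, y, z in mm; "roll": the turn about the world's z in degrees. A call has 1 to 10 rows; each row shifts and turns the commanded pose from where the row before left it; what a row does not reach is not made up. A row lasts 1/10 s, in which the tool goes at most 50 mm and 8.59 degrees, less where a joint would pass 70% of its speed; a pose out of reach is approached as far as the arm can. A call is refused whole if a number of a shift passes 50 or a number of a turn 8.59, either way. A call with a gripper value outside its range is refused whole. The fingers move at their own pace and stop on an object; "force" is the grip in N (left out, the last holds). Time passes only in rows, so rows that do not move let the fingers close. It gives the time, the measured TCP pose, the force, the opening and the grip force at its end, in the units of the state.
- get_state(): the state, without advancing time (a new reading comes with each control period).
- get_image(name): name is "scene" or "top"; returns the picture (420x560x3 uint8, blue, green, red); there is no depth.
- get_calibration(name): a dict with "mtx" (3x3 intrinsics, pixels), "world_from_camera" (4x4, takes a point from camera to world coordinates). Camera axes: x right, y down, z forward; pixel columns grow to the right and rows downward; lengths in m; the calibration is good to about 2 mm. A picture is of the moment at which its call begins. get_calibration takes no time and is no camera call.
- close_job(): hands the job in; it is judged then, once.
The state is a dict: "time": time; "joint_positions": joint angles; "qd": joint speeds; "joint_torque": joint torques, N m; "position": TCP position; "tool_rot": TCP orientation; "ft_force": force on the tool from outside, world axes, zero at the start; "torque": the same for the moment, N m; "grip_width": opening from 0.0 (shut) to 1.0 (fully open); "grip_force": force on a finger pad.
Only numpy, scipy, OpenCV 4.12 (cv2) and the standard library are available. Lean on these libraries where they do the work, as an engineer would, in place of code of your own. Each camera call takes 0.05 s, during which the arm holds its last target. There are 200 camera calls.

## Working session

There is one attempt and no reset: what is moved stays moved. The work goes in short steps, Python scripts to look and compute and a tool call to move; the robot and the scene stay as the last step left them, time stands still between calls to the robot, and variables do not carry over. Pictures are saved under pics/ and viewed, at most 10 in all, crops included, and the job is handed in when it is done.

Besides the shell and the picture viewer there is one more tool, called after "Request:" by a JSON object that holds its "op" and its "data", one argument or row to a line. send_rows: Moves the arm, as the interface text tells. Its arguments: {"type":"object","properties":{"rows":{"type":"array","items":{"type":"object","properties":{"hand":{"type":"number"},"x":{"type":"number"},"y":{"type":"number"},"z":{"type":"number"},"roll":{"type":"number"}}}},"force":{"type":"number"}},"required":["rows"]}

```bash
mkdir -p pics
cat > h.py <<'E'
import numpy as np, cv2
from bench import *
def snap(n,f):
    im=get_image(n); cv2.imwrite('pics/'+f,im); return im
def px2w(n,pts,z=0.):
    c=get_calibration(n);K=np.array(c['mtx']);T=np.array(c['world_from_camera']);o=[]
    for u,v in pts:
        d=T[:3,:3]@np.linalg.solve(K,[u,v,1.]);p=T[:3,3];o.append((p+d*(z-p[2])/d[2])[:2])
    return np.array(o)
E
python3 - <<'E'
from h import *
a=snap('top','a.png'); 
c=get_calibration('top');print(c);print(get_state())
E
```

```text
{'mtx': array([[424.82279974,   0.        , 274.07838196],
       [  0.        , 424.82279974, 215.71342181],
       [  0.        ,   0.        ,   1.        ]]), 'world_from_camera': array([[-0.02666696, -0.99569029,  0.08882414,  0.49478078],
       [-0.9994804 ,  0.02816645,  0.01567096,  0.00394068],
       [-0.01810529, -0.08836009, -0.99592404,  1.00520837],
       [ 0.        ,  0.        ,  0.        ,  1.        ]])}
{'time': 0.05, 'joint_positions': array([ 1.32412186,  0.32177914, -0.07010528,  1.45166979,  0.02259241,
        1.37081271, -0.05690343]), 'qd': array([ 1.44181024e-03, -1.61247788e-03,  5.92032940e-04, -1.26306226e-03,
        8.18140638e-05, -1.20038765e-03, -1.97440110e-04]), 'joint_torque': array([ 1.53859996e-04, -4.92992878e+01, -4.06466620e-01, -3.13699794e+01,
       -6.42393250e-02,  3.97519022e-02,  3.54710915e-05]), 'position': array([ 0.16745098, -0.62761934,  0.29119266]), 'tool_rot': array([-3.11307948e+00, -4.08293076e-01,  5.17353059e-04]), 'ft_force': array([-0.69780866,  0.73884718,  0.31640735]), 'torque': array([-0.01329347,  0.06604108, -0.00302695]), 'grip_force': 0.0, 'grip_width': 0.996327753282539}
```

View pics/a.png

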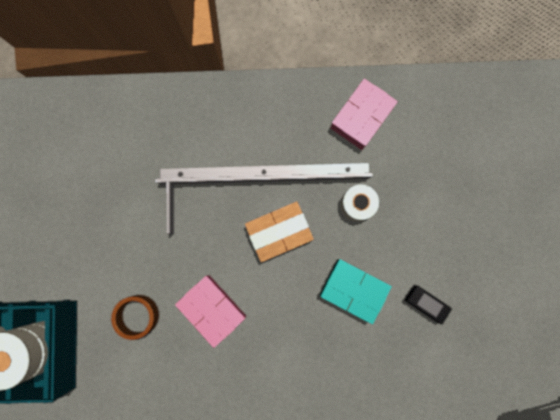

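The carton is the orange box with the white band, near (280,232). The back stop runs along row ~180 from column 158 to 372, and the divider stands at column ~169 (+y end). The label roll is at (361,203). I'll zoom in for exact corners.

Run:
```python
import cv2
a=cv2.imread('pics/a.png')[155:275,150:390]
cv2.imwrite('pics/b.png',cv2.resize(a,(792,396),interpolation=cv2.INTER_CUBIC))
```

```text
(no output)
```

View pics/b.png

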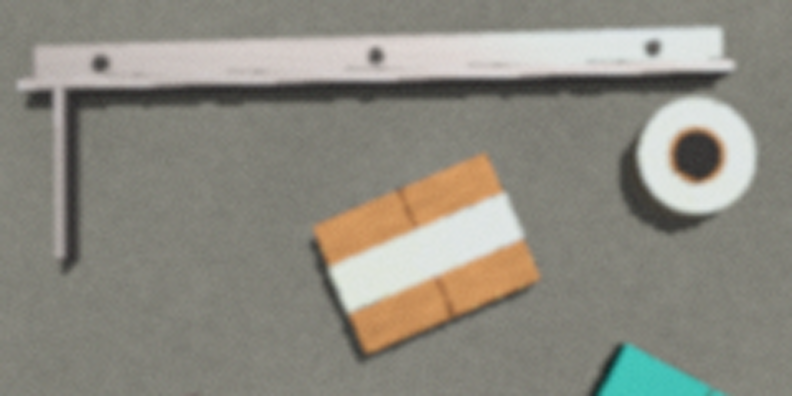

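```bash
cat >> h.py <<'E'
def report(n,off,s,car,stop,div):
    f=lambda p:np.array(off)+(np.array(p)+.5)/s-.5
    C=px2w(n,f(car),.045);S=px2w(n,f(stop),.040);D=px2w(n,f(div),.045)
    u=S[0]-S[1];u/=np.linalg.norm(u);nn=np.array([u[1],-u[0]]); nn*=np.sign(nn[0])
    print('C',C.round(4).tolist(),'ctr',C.mean(0).round(4),'edges',[np.linalg.norm(C[i]-C[(i+1)%4]).round(4) for i in range(4)])
    print('stop',S.round(4).tolist(),'len',np.linalg.norm(S[0]-S[1]),'u',u,'n',nn,'ang',np.degrees(np.arctan2(nn[1],nn[0])))
    print('div',D.round(4).tolist(),'corner gaps to stop',((S[0]-C)@nn).round(4),'to div',((D.mean(0)-C)@u).round(4))
    l=C[0]-C[1]+C[3]-C[2]; print('carton yaw',np.degrees(np.arctan2(-l[0],l[1])))
E
python3 - <<'E'
from h import *
report('top',(150,155),3.3,[(313,229),(487,153),(540,277),(366,355)],[(18,90),(734,71)],[(67,92),(65,258)])
print(px2w('top',[(361,203)],.05),px2w('top',[(134,318)],.048),px2w('top',[(322,290),(341,261),(391,290),(373,322),(178,307),(209,276),(244,317),(215,346)],.045))
E
```

```text
C [[0.5633, 0.0866], [0.6125, -0.0345], [0.5261, -0.068], [0.4763, 0.0522]] ctr [0.5446 0.0091] edges [np.float64(0.1307), np.float64(0.0926), np.float64(0.1301), np.float64(0.0936)]
stop [[0.6669, 0.2917], [0.6654, -0.2077]] len 0.499449840014094 u [0.00304124 0.99999538] n [ 0.99999538 -0.00304124] ang -0.17425056863597643
div [[0.6636, 0.256], [0.5481, 0.2579]] corner gaps to stop [0.103  0.0535 0.1397 0.1899] to div [0.1705 0.2914 0.3252 0.2051]
carton yaw 22.300706059359612
[[ 0.60320424 -0.17778403]] [[0.36025305 0.33715085]] [[ 0.41112146 -0.08336996]
 [ 0.47428665 -0.12822707]
 [ 0.40727153 -0.23648517]
 [ 0.33838773 -0.19332878]
 [ 0.38164341  0.23930286]
 [ 0.44858002  0.16890491]
 [ 0.35611474  0.09200248]
 [ 0.29452565  0.15759479]]
```

Request:
{"op": "send_rows", "data": {
  "rows": [
    {"x": 50,"y": 30,"hand": 87,"roll": 2.5},
    {"x": 50,"y": 30,"roll": 2.5},
    {"x": 45,"y": 30,"roll": 2.5},
    {"x": 45,"y": 35},
    {"x": 45,"y": 40},
    {"x": 40,"y": 40},
    {"x": 25,"y": 45},
    {"y": 50},
    {"y": 50},
    {"y": 50}
  ]
}}

```text
schema error: expected keys hand, x, y, z, roll
```

Request:
{"op": "send_rows", "data": {
  "rows": [
    {"y": 50},
    {"y": 45},
    {"y": 45},
    {"y": 40},
    {"y": 25},
    {"y": 0},
    {"y": 0}
  ]
}}

```text
schema error: expected keys hand, x, y, z, roll
```

Request:
{"op": "send_rows", "data": {
  "rows": [
    {"hand": 87,"x": 50,"y": 30,"z": 0,"roll": 2.5},
    {"hand": 87,"x": 50,"y": 30,"z": 0,"roll": 2.5},
    {"hand": 87,"x": 45,"y": 30,"z": 0,"roll": 2.5},
    {"hand": 87,"x": 45,"y": 35,"z": 0,"roll": 0},
    {"hand": 87,"x": 45,"y": 40,"z": 0,"roll": 0},
    {"hand": 87,"x": 40,"y": 40,"z": 0,"roll": 0},
    {"hand": 87,"x": 25,"y": 45,"z": 0,"roll": 0},
    {"hand": 87,"x": 0,"y": 50,"z": 0,"roll": 0},
    {"hand": 87,"x": 0,"y": 50,"z": 0,"roll": 0},
    {"hand": 87,"x": 0,"y": 50,"z": 0,"roll": 0}
  ]
}}

```text
time: 1.05
position: [0.4311, -0.2536, 0.2915]
tool_rot: [-3.081, -0.612, 0.002]
ft_force: [0.8, 0.2, -0.2]
grip_width: 0.996
grip_force: 0.0
```

Request:
{"op": "send_rows", "data": {
  "rows": [
    {"hand": 87,"x": 0,"y": 50,"z": 0,"roll": 0},
    {"hand": 87,"x": 0,"y": 45,"z": 0,"roll": 0},
    {"hand": 87,"x": 0,"y": 45,"z": 0,"roll": 0},
    {"hand": 87,"x": 0,"y": 40,"z": 0,"roll": 0},
    {"hand": 87,"x": 0,"y": 25,"z": 0,"roll": 0},
    {"hand": 87,"x": 0,"y": 0,"z": 0,"roll": 0},
    {"hand": 87,"x": 0,"y": 0,"z": 0,"roll": 0}
  ]
}}

```text
time: 1.75
position: [0.4311, -0.051, 0.292]
tool_rot: [3.08, 0.613, -0.001]
ft_force: [0.0, 0.1, -0.1]
grip_width: 0.995
grip_force: 0.0
```

Request:
{"op": "send_rows", "data": {
  "rows": [
    {"hand": 87,"x": 15,"y": 15,"z": -20,"roll": 0},
    {"hand": 87,"x": 10,"y": 9,"z": -45,"roll": 0},
    {"hand": 87,"x": 0,"y": 0,"z": -45,"roll": 0},
    {"hand": 87,"x": 0,"y": 0,"z": -45,"roll": 0},
    {"hand": 87,"x": 0,"y": 0,"z": -35,"roll": 0},
    {"hand": 87,"x": 0,"y": 0,"z": -15,"roll": 0},
    {"hand": 87,"x": 0,"y": 0,"z": 0,"roll": 0},
    {"hand": 87,"x": 0,"y": 0,"z": 0,"roll": 0}
  ]
}}

```text
time: 2.55
position: [0.4566, -0.0279, 0.0873]
tool_rot: [-3.082, -0.609, 0.001]
ft_force: [0.0, -0.3, -0.2]
grip_width: 0.998
grip_force: 0.0
```

Request:
{"op": "send_rows", "data": {
  "rows": [
    {"hand": 87,"x": 12,"y": 5,"z": 0,"roll": 0},
    {"hand": 87,"x": 12,"y": 5,"z": 0,"roll": 0},
    {"hand": 87,"x": 8,"y": 3,"z": 0,"roll": 0},
    {"hand": 87,"x": 5,"y": 2,"z": 0,"roll": 0},
    {"hand": 87,"x": 5,"y": 1,"z": 0,"roll": -2},
    {"hand": 87,"x": 5,"y": 1,"z": 0,"roll": -2.5},
    {"hand": 87,"x": 5,"y": 1,"z": 0,"roll": -2.5},
    {"hand": 87,"x": 5,"y": 0,"z": 0,"roll": -2.5},
    {"hand": 87,"x": 5,"y": 0,"z": 0,"roll": -2.5},
    {"hand": 87,"x": 5,"y": 0,"z": 0,"roll": -2.5}
  ]
}}

```text
time: 3.55
position: [0.5231, -0.0083, 0.087]
tool_rot: [-3.134, -0.216, 0.003]
ft_force: [-1.3, -0.4, 0.7]
grip_width: 0.999
grip_force: 0.8
```

Request:
{"op": "send_rows", "data": {
  "rows": [
    {"hand": 87,"x": 5,"y": 0,"z": 0,"roll": -2.5},
    {"hand": 87,"x": 5,"y": 0,"z": 0,"roll": -2.5},
    {"hand": 87,"x": 5,"y": 0,"z": 0,"roll": -3},
    {"hand": 87,"x": 5,"y": 0,"z": 0,"roll": 0},
    {"hand": 87,"x": 5,"y": 0,"z": 0,"roll": 0},
    {"hand": 87,"x": 5,"y": 0,"z": 0,"roll": 0},
    {"hand": 87,"x": 3,"y": 0,"z": 0,"roll": 0}
  ]
}}

```text
time: 4.25
position: [0.5568, -0.009, 0.0871]
tool_rot: [-3.142, 0.001, 0.0]
ft_force: [-1.0, -0.3, -1.1]
grip_width: 0.998
grip_force: 0.8
```

Run:
```python
from h import *
a=snap('top','c0.png')[155:275,150:390]
cv2.imwrite('pics/c.png',cv2.resize(a,(792,396),interpolation=cv2.INTER_CUBIC))
```

```text
(no output)
```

View pics/c.png

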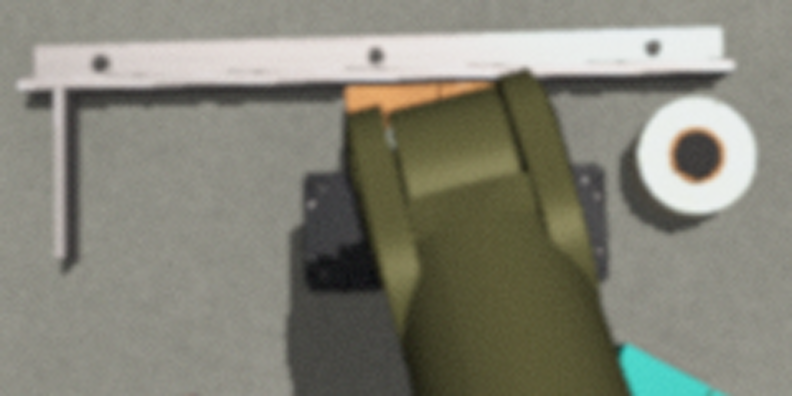

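The carton lies almost flush along the stop, with its front-left corner at crop (345,86). I'll push gently until contact.

Request:
{"op": "send_rows", "data": {
  "rows": [
    {"hand": 87,"x": 2,"y": 0,"z": 0,"roll": 0},
    {"hand": 87,"x": 2,"y": 0,"z": 0,"roll": 0},
    {"hand": 87,"x": 0,"y": 0,"z": 0,"roll": 0}
  ]
}}

```text
time: 4.6
position: [0.5608, -0.0089, 0.0874]
tool_rot: [3.142, -0.002, 0.001]
ft_force: [-0.1, -0.1, -0.6]
grip_width: 1.003
grip_force: 0.4
```

Request:
{"op": "send_rows", "data": {
  "rows": [
    {"hand": 87,"x": 2,"y": 0,"z": 0,"roll": 0},
    {"hand": 87,"x": 2,"y": 0,"z": 0,"roll": 0},
    {"hand": 87,"x": 0,"y": 0,"z": 0,"roll": 0}
  ]
}}

```text
time: 4.9
position: [0.5621, -0.0088, 0.087]
tool_rot: [3.141, -0.002, -0.01]
ft_force: [-9.2, 0.3, 5.7]
grip_width: 0.999
grip_force: 4.5
```

Request:
{"op": "send_rows", "data": {
  "rows": [
    {"hand": 87,"x": -15,"y": 0,"z": 0,"roll": 0},
    {"hand": 87,"x": -25,"y": 0,"z": 0,"roll": 0},
    {"hand": 87,"x": -10,"y": 0,"z": 30,"roll": 0},
    {"hand": 50,"x": 0,"y": -10,"z": 40,"roll": 8.2},
    {"hand": 50,"x": 0,"y": -20,"z": 20,"roll": 8.2},
    {"hand": 50,"x": 0,"y": -20,"z": 0,"roll": 8.2},
    {"hand": 50,"x": 0,"y": -20,"z": 0,"roll": 8.2},
    {"hand": 50,"x": 0,"y": -10,"z": 0,"roll": 8.2},
    {"hand": 50,"x": 10,"y": -10,"z": 0,"roll": 8.2},
    {"hand": 50,"x": 20,"y": 0,"z": 0,"roll": 8.2}
  ]
}}

```text
time: 5.9
position: [0.5445, -0.1015, 0.1777]
tool_rot: [2.752, 1.51, -0.0]
ft_force: [0.6, 0.1, -0.3]
grip_width: 0.58
grip_force: 0.0
```

Request:
{"op": "send_rows", "data": {
  "rows": [
    {"hand": 50,"x": 20,"y": 0,"z": 0,"roll": 8.2},
    {"hand": 50,"x": 20,"y": 0,"z": 0,"roll": 8.2},
    {"hand": 50,"x": 20,"y": 0,"z": 0,"roll": 8.2},
    {"hand": 50,"x": 8,"y": 0,"z": 0,"roll": 8},
    {"hand": 50,"x": 0,"y": 0,"z": 0,"roll": 0},
    {"hand": 50,"x": 0,"y": 0,"z": 0,"roll": 0}
  ]
}}

```text
time: 6.5
position: [0.6124, -0.0989, 0.1773]
tool_rot: [2.226, 2.217, 0.001]
ft_force: [0.1, -0.7, -0.3]
grip_width: 0.573
grip_force: 0.0
```

Run:
```python
from h import *
a=snap('top','d0.png')[155:275,150:390]
cv2.imwrite('pics/d.png',cv2.resize(a,(792,396),interpolation=cv2.INTER_CUBIC))
```

```text
(no output)
```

View pics/d.png

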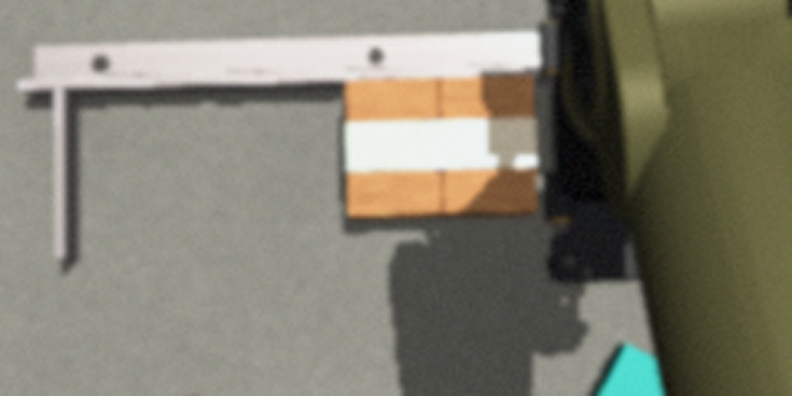

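The carton is flush on the stop, with its left edge at crop column 345 and its right end at about 537.

Run:
```python
from h import *
report('top',(150,155),3.3,[(344,80),(536,76),(537,213),(347,217)],[(18,90),(734,71)],[(67,92),(65,258)])
```

```text
C [[0.6663, 0.063], [0.6651, -0.07], [0.5701, -0.0674], [0.571, 0.0631]] ctr [ 0.6181 -0.0029] edges [np.float64(0.133), np.float64(0.0951), np.float64(0.1305), np.float64(0.0953)]
stop [[0.6669, 0.2917], [0.6654, -0.2077]] len 0.499449840014094 u [0.00304124 0.99999538] n [ 0.99999538 -0.00304124] ang -0.17425056863597643
div [[0.6636, 0.256], [0.5481, 0.2579]] corner gaps to stop [-0.0001  0.0007  0.0958  0.0953] to div [0.1938 0.3268 0.3245 0.194 ]
carton yaw -0.45329857830317094
```

Request:
{"op": "send_rows", "data": {
  "rows": [
    {"hand": 50,"x": 0,"y": 0,"z": -35,"roll": 0},
    {"hand": 50,"x": 0,"y": 0,"z": -35,"roll": 0},
    {"hand": 50,"x": 0,"y": 0,"z": -20,"roll": 0},
    {"hand": 50,"x": 0,"y": 0,"z": 0,"roll": 0},
    {"hand": 50,"x": 0,"y": 8,"z": 0,"roll": 0},
    {"hand": 50,"x": 0,"y": 8,"z": 0,"roll": 0},
    {"hand": 50,"x": 0,"y": 6,"z": 0,"roll": 0},
    {"hand": 50,"x": 0,"y": 6,"z": 0,"roll": 0},
    {"hand": 50,"x": 0,"y": 6,"z": 0,"roll": 0},
    {"hand": 50,"x": 0,"y": 6,"z": 0,"roll": 0}
  ]
}}

```text
time: 7.55
position: [0.6128, -0.0591, 0.0879]
tool_rot: [2.222, 2.218, 0.0]
ft_force: [-0.3, -2.5, 2.5]
grip_width: 0.576
grip_force: 1.5
```

Request:
{"op": "send_rows", "data": {
  "rows": [
    {"hand": 50,"x": 0,"y": 8,"z": 0,"roll": 0},
    {"hand": 50,"x": 0,"y": 8,"z": 0,"roll": 0},
    {"hand": 50,"x": 0,"y": 8,"z": 0,"roll": 0},
    {"hand": 50,"x": 0,"y": 8,"z": 0,"roll": 0},
    {"hand": 50,"x": 0,"y": 8,"z": 0,"roll": 0},
    {"hand": 50,"x": 0,"y": 8,"z": 0,"roll": 0},
    {"hand": 50,"x": 0,"y": 8,"z": 0,"roll": 0},
    {"hand": 50,"x": 0,"y": 8,"z": 0,"roll": 0},
    {"hand": 50,"x": 0,"y": 8,"z": 0,"roll": 0},
    {"hand": 50,"x": 0,"y": 8,"z": 0,"roll": 0}
  ]
}}

```text
time: 8.55
position: [0.6123, 0.0219, 0.0872]
tool_rot: [-2.222, -2.22, 0.0]
ft_force: [0.3, -2.3, 1.2]
grip_width: 0.572
grip_force: 1.3
```

Remaining distance is about 97 mm.

Request:
{"op": "send_rows", "data": {
  "rows": [
    {"hand": 50,"x": 0,"y": 8,"z": 0,"roll": 0},
    {"hand": 50,"x": 0,"y": 8,"z": 0,"roll": 0},
    {"hand": 50,"x": 0,"y": 8,"z": 0,"roll": 0},
    {"hand": 50,"x": 0,"y": 8,"z": 0,"roll": 0},
    {"hand": 50,"x": 0,"y": 8,"z": 0,"roll": 0},
    {"hand": 50,"x": 0,"y": 8,"z": 0,"roll": 0},
    {"hand": 50,"x": 0,"y": 8,"z": 0,"roll": 0},
    {"hand": 50,"x": 0,"y": 8,"z": 0,"roll": 0},
    {"hand": 50,"x": 0,"y": 8,"z": 0,"roll": 0},
    {"hand": 50,"x": 0,"y": 8,"z": 0,"roll": 0}
  ]
}}

```text
time: 9.55
position: [0.6123, 0.1019, 0.0872]
tool_rot: [-2.222, -2.22, 0.0]
ft_force: [-0.5, -2.9, -0.5]
grip_width: 0.579
grip_force: 1.1
```

Request:
{"op": "send_rows", "data": {
  "rows": [
    {"hand": 50,"x": 0,"y": 4,"z": 0,"roll": 0},
    {"hand": 50,"x": 0,"y": 4,"z": 0,"roll": 0},
    {"hand": 50,"x": 0,"y": 3,"z": 0,"roll": 0},
    {"hand": 50,"x": 0,"y": 2,"z": 0,"roll": 0},
    {"hand": 50,"x": 0,"y": 0,"z": 0,"roll": 0}
  ]
}}

```text
time: 10.05
position: [0.6124, 0.1145, 0.0872]
tool_rot: [-2.222, -2.22, -0.001]
ft_force: [0.4, -0.9, -0.1]
grip_width: 0.572
grip_force: 0.3
```

Run:
```python
from h import *
a=snap('top','e0.png')[155:275,150:390]
cv2.imwrite('pics/e.png',cv2.resize(a,(792,396),interpolation=cv2.INTER_CUBIC))
```

```text
(no output)
```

View pics/e.png

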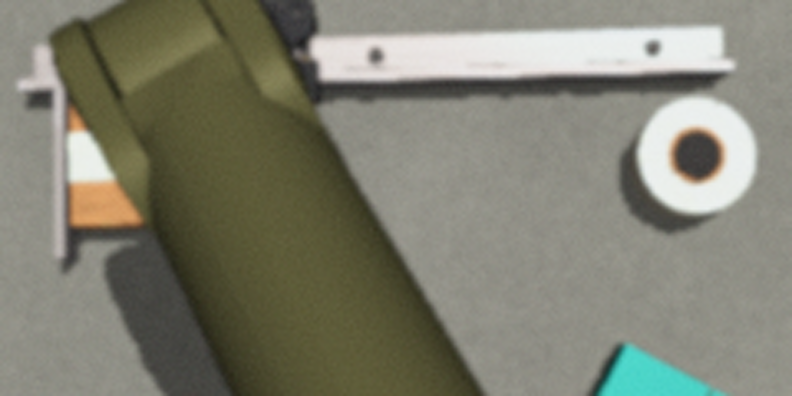

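The carton's end, at crop column ~70, is almost at the divider's inner edge at column 67. I'll push slowly until contact.

Request:
{"op": "send_rows", "data": {
  "rows": [
    {"hand": 50,"x": 0,"y": 2,"z": 0,"roll": 0},
    {"hand": 50,"x": 0,"y": 2,"z": 0,"roll": 0},
    {"hand": 50,"x": 0,"y": 0,"z": 0,"roll": 0}
  ]
}}

```text
time: 10.4
position: [0.6124, 0.1185, 0.0873]
tool_rot: [-2.222, -2.22, -0.001]
ft_force: [0.4, -1.4, -0.6]
grip_width: 0.571
grip_force: 0.5
```

Request:
{"op": "send_rows", "data": {
  "rows": [
    {"hand": 50,"x": 0,"y": 2,"z": 0,"roll": 0},
    {"hand": 50,"x": 0,"y": 2,"z": 0,"roll": 0},
    {"hand": 50,"x": 0,"y": 0,"z": 0,"roll": 0}
  ]
}}

```text
time: 10.7
position: [0.6125, 0.119, 0.0873]
tool_rot: [2.222, 2.217, -0.007]
ft_force: [-1.9, -7.2, 3.4]
grip_width: 0.577
grip_force: 3.8
```

Contact with the divider. I'll back off, lift and look.

Request:
{"op": "send_rows", "data": {
  "rows": [
    {"hand": 50,"x": 0,"y": -10,"z": 0,"roll": 0},
    {"hand": 50,"x": 0,"y": -25,"z": 0,"roll": 0},
    {"hand": 50,"x": 0,"y": -10,"z": 35,"roll": 0},
    {"hand": 50,"x": 0,"y": -10,"z": 45,"roll": 0},
    {"hand": 50,"x": -20,"y": -30,"z": 30,"roll": -8},
    {"hand": 50,"x": -30,"y": -40,"z": 0,"roll": -8},
    {"hand": 50,"x": -30,"y": -40,"z": 0,"roll": -8},
    {"hand": 50,"x": -20,"y": -20,"z": 0,"roll": -8},
    {"hand": 50,"x": 0,"y": 0,"z": 0,"roll": 0}
  ]
}}

```text
time: 11.6
position: [0.5101, -0.0667, 0.1971]
tool_rot: [2.753, 1.509, -0.003]
ft_force: [0.1, 0.2, 0.0]
grip_width: 0.575
grip_force: 0.0
```

Run:
```python
from h import *
a=snap('top','f0.png')[165:245,150:260]
cv2.imwrite('pics/f.png',cv2.resize(a,None,fx=7,fy=7,interpolation=cv2.INTER_CUBIC))
```

```text
(no output)
```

View pics/f.png

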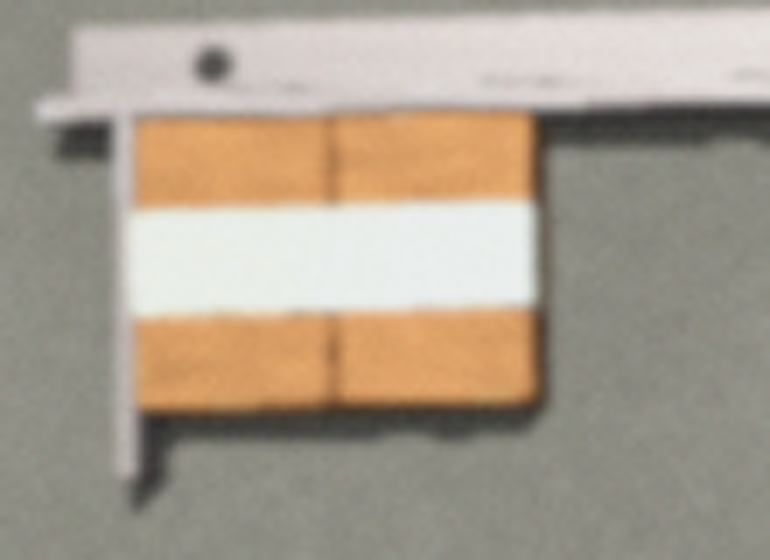

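The carton sits in the corner with its left edge on the divider (column ~136) and its top edge on the stop (row ~115). The yaw may be off by ~0.4°, so I'll give it one gentle press towards the stop to make it fully flush.

Request:
{"op": "send_rows", "data": {
  "rows": [
    {"hand": 70,"x": 5,"y": 35,"z": 0,"roll": -7.25},
    {"hand": 70,"x": 5,"y": 35,"z": 0,"roll": -7.25},
    {"hand": 70,"x": 5,"y": 35,"z": 0,"roll": -7.25},
    {"hand": 70,"x": 5,"y": 35,"z": 0,"roll": -7.25},
    {"hand": 70,"x": 0,"y": 35,"z": 0,"roll": -7.25},
    {"hand": 70,"x": 0,"y": 35,"z": 0,"roll": -7.25},
    {"hand": 70,"x": 0,"y": 25,"z": 0,"roll": -7.25},
    {"hand": 70,"x": 0,"y": 12,"z": 0,"roll": -7.25},
    {"hand": 70,"x": 0,"y": 0,"z": 0,"roll": 0},
    {"hand": 70,"x": 0,"y": 0,"z": 0,"roll": 0}
  ]
}}

```text
time: 12.65
position: [0.5323, 0.1853, 0.1971]
tool_rot: [-3.141, -0.008, 0.0]
ft_force: [0.4, -0.2, 0.1]
grip_width: 0.802
grip_force: 0.0
```

Request:
{"op": "send_rows", "data": {
  "rows": [
    {"hand": 70,"x": 0,"y": 0,"z": -40,"roll": -0.4},
    {"hand": 70,"x": 0,"y": 0,"z": -40,"roll": 0},
    {"hand": 70,"x": 0,"y": 0,"z": -30,"roll": 0},
    {"hand": 70,"x": 0,"y": 0,"z": 0,"roll": 0},
    {"hand": 70,"x": 10,"y": 0,"z": 0,"roll": 0},
    {"hand": 70,"x": 10,"y": 0,"z": 0,"roll": 0},
    {"hand": 70,"x": 5,"y": 0,"z": 0,"roll": 0},
    {"hand": 70,"x": 3,"y": 0,"z": 0,"roll": 0},
    {"hand": 70,"x": 2,"y": 0,"z": 0,"roll": 0},
    {"hand": 70,"x": 0,"y": 0,"z": 0,"roll": 0}
  ]
}}

```text
time: 13.65
position: [0.5622, 0.1844, 0.0876]
tool_rot: [3.142, -0.012, -0.001]
ft_force: [-2.4, -0.1, 0.8]
grip_width: 0.805
grip_force: 1.2
```

Request:
{"op": "send_rows", "data": {
  "rows": [
    {"hand": 70,"x": 2,"y": 0,"z": 0,"roll": 0},
    {"hand": 70,"x": 1,"y": 0,"z": 0,"roll": 0},
    {"hand": 70,"x": 0,"y": 0,"z": 0,"roll": 0}
  ]
}}

```text
time: 13.95
position: [0.5627, 0.1844, 0.087]
tool_rot: [3.14, -0.01, -0.009]
ft_force: [-9.1, -0.7, 6.8]
grip_width: 0.804
grip_force: 4.7
```

Request:
{"op": "send_rows", "data": {
  "rows": [
    {"hand": 70,"x": -15,"y": 0,"z": 0,"roll": 0},
    {"hand": 70,"x": -25,"y": 0,"z": 0,"roll": 0},
    {"hand": 70,"x": -5,"y": 0,"z": 40,"roll": 0},
    {"hand": 70,"x": 0,"y": -20,"z": 40,"roll": 0},
    {"hand": 70,"x": 0,"y": -45,"z": 30,"roll": 0},
    {"hand": 70,"x": 0,"y": -50,"z": 0,"roll": 0},
    {"hand": 70,"x": 0,"y": -50,"z": 0,"roll": 0},
    {"hand": 70,"x": 0,"y": -50,"z": 0,"roll": 0},
    {"hand": 70,"x": 0,"y": -35,"z": 0,"roll": 0},
    {"hand": 70,"x": 0,"y": 0,"z": 0,"roll": 0}
  ]
}}

```text
time: 14.95
position: [0.5204, -0.0699, 0.1951]
tool_rot: [3.138, -0.028, 0.002]
ft_force: [-0.6, 0.3, 0.3]
grip_width: 0.804
grip_force: 0.0
```

Run:
```python
from h import *
a=snap('top','g0.png')
z=cv2.resize(a[165:245,150:260],None,fx=7,fy=7,interpolation=cv2.INTER_CUBIC)
cv2.imwrite('pics/g.png',z)
```

```text
(no output)
```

View pics/g.png

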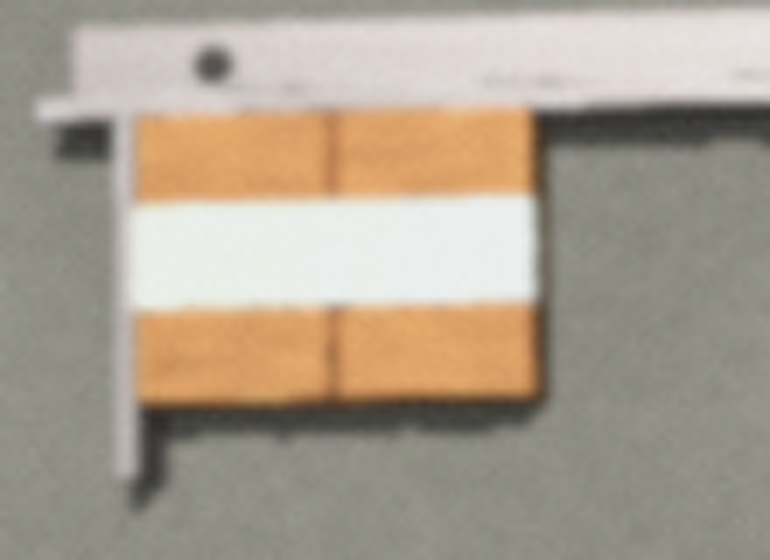

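View pics/g0.png

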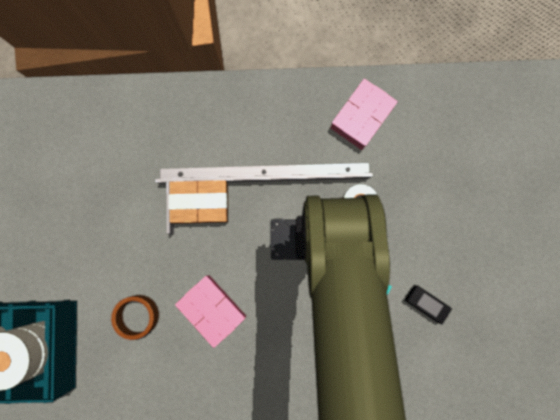

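The carton moved the last 1–2 mm onto the stop (its top edge is now at crop row ~110) and its end is still on the divider (column ~136). The tape roll (134,318) and the adapter (428,303) have not moved. The label roll is partly hidden behind the arm, but its visible edge is where it was. Handing in.

```bash
python3 -c "
from bench import *
print(close_job())"
```

```text
the job is handed in; nothing more can be done
None
```

The carton is in the corner, long side flush on the back stop and one end against the divider's inner side; the bystander items were left alone, and the job was handed in at about 15 s.

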